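# Slide the mounting plate under the bridge of the drill jig

## Task

Push the flat aluminium plate along the bench, in through the flared mouth of the drill jig and under its low bridge, until its leading short edge is fully home and square against the stop at the far end. Only push it with the fingers: keep it flat on the bench, do not lift or tip it, and leave the other things on the bench where they are.

Things in the scene. Friction and masses are not known exactly. Their poses are not given: they have to be found in the camera images.
- plate: loose flat aluminium plate, 96 mm (its x) x 160 mm (its y) x 12 mm thick, about 0.45 kg, too wide to grasp, lying flat to the right (-y) of the jig, 30 to 80 mm out of line with it towards the jig's +x side and turned up to 0.35 rad from the jig's y. Origin: centre of its underside, z up. A half turn makes no difference. Slides with moderate friction
- jig: drill jig fixed to the bench, a steel frame open at its -y end; the plate goes in along its +y. Origin: on the bench under the middle of the bridge, z up. Two straight rails 15.5 mm high, inner faces at x = -52 and +52 mm, outer 66, run from y = -70 mm to the stop. With the plate home, its origin is at x = 0, y = -20 mm and its trailing edge at y = -100 mm here, its y along the jig's y
- jig_mouth (a point): middle of the jig's mouth, on the bench, at y = -105 mm in the jig's frame: from y = -70 mm out to here the rails flare to an inner half-width of about 64 mm (outer 75). Axes as the jig's
- jig_bridge (a point): middle of the underside of the dark bridge, 15.5 mm above the bench (3.5 mm over the plate). The bridge spans the rails from y = -25 to +25 mm in the jig's frame; its top is 28.5 mm high, with two knobs and a brass bushing up to 40.5 mm. Axes as the jig's
- jig_stop (a point): foot of the stop bar's inner face, mid-width, on the bench, at y = +60 mm in the jig's frame; the bar is 15.5 mm high. Axes as the jig's
- bar: solid square steel bar, 30 x 110 x 30 mm high, lying along its own y on the robot's side of the jig; bystander. Origin: centre of its underside
- jar: closed jar with a white cap, 56 mm across, 70 mm high, standing beside the far rail of the jig; bystander. Origin: centre of its underside
- screwdriver: screwdriver lying behind the jig's stop; bystander
- relay: grey relay block, 45 x 30 x 58 mm high, standing on the robot's side, right of the jig; bystander. Origin: centre of its underside
- mug: white mug, 76 mm across, 90 mm high, at the back left; bystander. Origin: centre of its underside
- wrench: wrench lying flat at the back of the bench; bystander
- carton: small cardboard box, 80 x 110 x 50 mm high, left of the jig; bystander. Origin: centre of its underside
Mind the look-alikes: they are no part of the job. What is meant by the jig is not purple or red, and is the smaller of those in its own colour.

How it is judged:
At the end, for the whole second after the job is handed in: the plate lies at rest, flat on the bench, between the rails under the bridge, its leading edge within 3.5 mm of the stop and square to it within 0.05 rad (y of plate in the frame of jig between -0.0235 and -0.015 m and x of plate in the frame of jig between -0.007 and 0.007 m and angle between the y axis of plate and the y axis of jig, either way round below 0.05 rad and angle between plate's own z axis and vertical below 0.03 rad and height (world z) of plate below 0.003 m and linear speed of plate below 0.01 m/s); the robot touches nothing.
It fails at once if the plate is lifted off the bench (over 8 mm) (height (world z) of plate above 0.008 m).
It fails at once if the plate is tipped (over 0.12 rad) (angle between plate's own z axis and vertical above 0.12 rad).
It fails at once if another thing on the bench is disturbed (moved over 20 mm) (distance of any of bar, jar, screwdriver, relay, mug, wrench, carton from where it was at the start of the episode above 0.02 m).
It also fails if it takes over 54 s, if anything falls off the work surface, if the arm or the gripper's body presses on something with over 40 N, if the wrist force passes 120 N, or if a joint passes its speed limit or range.

## Robot

A 6-joint arm with a two-finger parallel gripper is mounted at the origin on the work surface. World frame = base frame: x ahead of the robot, y to its left, z up, the work surface at z = 0. Lengths are in m, angles in rad, forces in N, time in s.
With the tool pointing down it reaches from about 0.375 to 0.9 m from the base axis. Payload 3.1 kg.
Tool frame: the origin (TCP) lies at the centre of the arm's flange, where the gripper is bolted on; the fingertips stand 173 mm ahead of it and the grasp point (between the pads) lies 155 mm ahead of it; z points along the fingers, x is the direction in which the jaws open and shut, and the axes are right-handed (so a half turn about z gives the same grasp; the last joint's range is limited). The gripper opens to 85 mm and grips with 20 to 120 N. Pads are 22 mm wide; open, the fingers measure 114 mm over their backs; the gripper's body (76 mm by 85 mm) begins 54 mm behind the grasp point. The pads swing forward as they close: fully open they stand 13 mm farther back than shut.
Start: joints at [1.048, 0.527, 1.433, -0, 1.181, -0.178], TCP at [0.211, 0.588, 0.405] pointing down, gripper open.
Joint ranges: [-3.08, 3.08], [-0.75, 2.2], [0.22, 2.44], [-1.43, 4.57], [0, 2.65], [-2.85, 2.85]. Speed limits (rad/s): [2.79, 2.79, 3.14, 3.14, 3.14, 3.14].

## Interface

Orientations are given as a unit quaternion [x, y, z, w].
In Python, from station import manip gives the robot as it stands.
- The arm moves only by the shell command python3 -m jog 'ROWS' [OPENING] [FORCE]. ROWS is JSON, a list that holds one entry, the list of rows, each a list of 4 numbers: the shift along the world's x, y, z in mm, then the turn about the world's z in degrees. A call has exactly 8 rows; each row shifts and turns the commanded pose from where the row before left it; what a row does not reach is not made up. A row lasts 1/8 s, in which the tool goes at most 62.5 mm and 10.7 degrees, less where a joint would pass 70% of its speed; a pose out of reach is approached as far as the arm can. A call is refused whole if a number of a shift passes 62.5 or a number of a turn 10.7, either way. A call with a gripper value outside its range is refused whole. OPENING is the opening in per cent of the stroke, from 0 (shut) to 100 (fully open), set as the call begins (- or left out, the last holds). The fingers move at their own pace and stop on an object; FORCE is the grip in N (left out, the last holds). Time passes only in rows, so rows that do not move let the fingers close, or fill a call up. It gives the time, the measured TCP pose, the force and the opening at its end, in the units of the state.
- manip.sense(): the state, without advancing time (a new reading comes with each control period).
- manip.snapshot(name): name is "side" or "top"; returns the picture (480x640x3 uint8, red, green, blue); there is no depth.
- manip.camera_info(name): a dict with "fx", "fy", "cx", "cy" (pixels), "R" (3x3) and "t" (3): a world point X has camera coordinates R X + t. Camera axes: x right, y down, z forward; pixel columns grow to the right and rows downward; lengths in m; the calibration is good to about 2 mm. A picture is of the moment at which its call begins. camera_info takes no time and is no camera call.
- manip.sign_off(): hands the job in, once; it reports no verdict.
The state is a dict: "t": time; "q": joint angles; "qd": joint speeds; "tau": joint torques, N m; "tcp_pos": TCP position; "tool_rot": TCP orientation; "force": force on the tool from outside, world axes, zero at the start; "ft_torque": the same for the moment, N m; "finger_gap": opening from 0.0 (shut) to 1.0 (fully open).
Only numpy, scipy, OpenCV 4.12 (cv2) and the standard library are available. Lean on these libraries where they do the work, as an engineer would, in place of code of your own. Each camera call takes 0.05 s, during which the arm holds its last target. There are 200 camera calls.

## Working session

There is one attempt and no reset: what is moved stays moved. The work goes in short steps, Python scripts to look and compute and a shell command to move; the robot and the scene stay as the last step left them, time stands still between calls to the robot, and variables do not carry over. Pictures are saved under pics/ and viewed, about 8 in all and at most 12, crops included, and the job is handed in when it is done.

```bash
mkdir -p pics; ls; python3 - <<'E'
from station import manip
import cv2
for n in("top","side"):
    im=manip.snapshot(n); cv2.imwrite(f"pics/{n}0.png",im[:,:,::-1])
    c=manip.camera_info(n); print(n,c)
print(manip.sense())
E
```

```text
pics
top {'fx': 575.056374598491, 'fy': 575.056374598491, 'cx': 320.0715291157406, 'cy': 235.24892998203, 'R': array([[-0.01832875, -0.99981301, -0.00616471],
       [-0.99263252,  0.01893502, -0.1196752 ],
       [ 0.11976955,  0.0039258 , -0.99279396]]), 't': array([0.00308463, 0.49353211, 1.74765386])}
side {'fx': 477.5991347593166, 'fy': 477.5991347593166, 'cx': 314.29222253135777, 'cy': 240.04530477090097, 'R': array([[ 0.92042903, -0.39078473,  0.00988452],
       [-0.23803286, -0.5803463 , -0.77880584],
       [ 0.31008187,  0.71448266, -0.62718718]]), 't': array([-0.45762807,  0.14982924,  1.11455048])}
{'t': 0.1, 'q': array([ 1.04747681e+00,  5.28391027e-01,  1.43377069e+00,  5.31555614e-06,
        1.18139958e+00, -1.78514167e-01]), 'qd': array([ 2.33660551e-04, -2.48605511e-03, -2.62894326e-03, -3.11601266e-04,
       -9.88929194e-05, -3.72833995e-04]), 'tau': array([ 7.14121506e-04, -4.43309999e+01, -1.78587359e+01, -1.38453256e-04,
        3.82727696e-03, -4.77023754e-07]), 'tcp_pos': array([0.2110834 , 0.58795174, 0.40382129]), 'tool_rot': array([ 8.17928510e-01,  5.75319028e-01, -8.93900891e-04,  4.12110616e-04]), 'force': array([ 0.2421953 ,  0.26994153, -1.18228651]), 'ft_torque': array([-0.02718827,  0.0012107 ,  0.01092263]), 'finger_gap': 0.998620890565324}
```

View pics/top0.png

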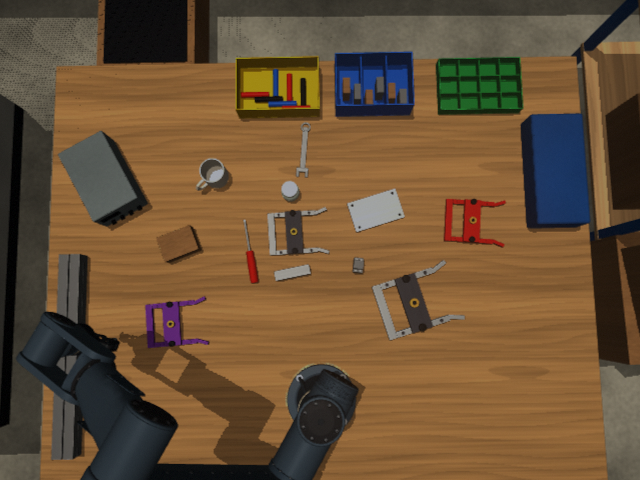

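View pics/side0.png

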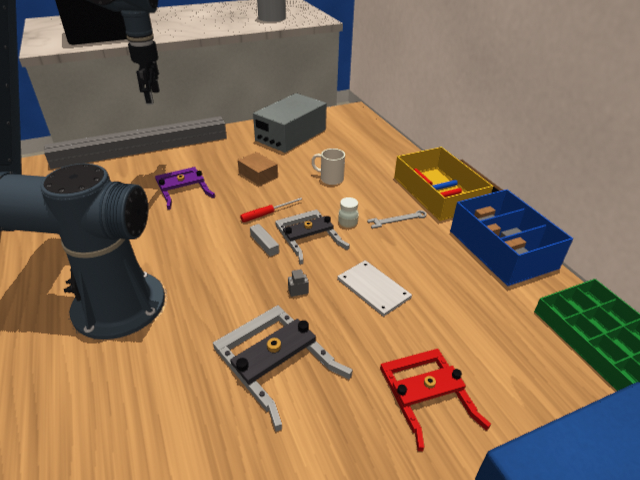

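Candidates for the jig in the top view: the small grey one (293,232), the large grey one (413,305), purple (171,323) and red (473,222). The small grey one fits, since it's neither purple nor red and is the smaller of the greys. It also has the jar, bar and screwdriver around it, and the plate (376,210) to its right. I'll confirm with a crop and measure.

```bash
cat > h.py <<'E'
import numpy as np, cv2
from station import manip
def ray(n,uv,z):
    c=manip.camera_info(n); R=np.array(c["R"]); t=np.array(c["t"])
    uv=np.atleast_2d(np.asarray(uv,float))
    d=np.c_[(uv[:,0]-c["cx"])/c["fx"],(uv[:,1]-c["cy"])/c["fy"],np.ones(len(uv))]@R
    o=-R.T@t
    return o+d*((z-o[2])/d[:,2])[:,None]
def mask(im,v=120,s=50):
    h=cv2.cvtColor(im,cv2.COLOR_RGB2HSV)
    return ((h[...,1]<s)&(h[...,2]>v)).astype(np.uint8)*255
def blobs(n,box,v=120,s=50,amin=60):
    im=manip.snapshot(n); m=mask(im,v,s); k=np.zeros_like(m); x0,y0,x1,y1=box
    k[y0:y1,x0:x1]=m[y0:y1,x0:x1]
    cs,_=cv2.findContours(k,cv2.RETR_EXTERNAL,cv2.CHAIN_APPROX_NONE)
    return im,[c for c in cs if cv2.contourArea(c)>amin]
def rect(n,c,z):
    P=ray(n,c[:,0,:],z)[:,:2]
    r=cv2.minAreaRect((P*1000).astype(np.float32))
    return r
E
python3 - <<'E'
from h import *
for n,box in(("top",(255,175,420,290)),("side",(240,190,420,320))):
    im,cs=blobs(n,box)
    for c in cs:
        print(n,cv2.boundingRect(c),cv2.contourArea(c),[np.round(v,1) for v in rect(n,c,.012)])
    x0,y0,x1,y1=box
    vis=im.copy(); cv2.drawContours(vis,cs,-1,(255,0,0),1) if 0 else None
    cr=cv2.resize(im[y0:y1,x0:x1],None,fx=4.4,fy=4.4,interpolation=cv2.INTER_CUBIC)
    cv2.imwrite(f"pics/{n}1.png",cr[:,:,::-1])
E
```

```text
top (274, 265, 36, 16) 278.5 [array([382.2,  83.5]), array([ 28. , 109.3]), np.float64(10.7)]
top (268, 213, 12, 42) 221.0 [array([503.8, 139.9]), array([130.3,  29.8]), np.float64(2.4)]
top (347, 189, 57, 43) 1452.5 [array([ 572.5, -180.7]), array([ 95. , 159.6]), np.float64(16.4)]
top (281, 181, 17, 16) 178.0 [array([646. ,  89.2]), array([47.6, 47.1]), np.float64(43.7)]
side (253, 306, 35, 14) 203.5 [array([ 312.3, -185.7]), array([66.7, 44. ]), np.float64(16.6)]
side (338, 261, 74, 53) 1763.5 [array([ 575.3, -182.2]), array([ 95.5, 160.1]), np.float64(16.4)]
side (251, 225, 28, 24) 236.0 [array([390.2, 102.3]), array([ 28.5, 111.8]), np.float64(10.7)]
side (368, 211, 52, 16) 140.5 [array([765.3,  40.1]), array([ 34.7, 159.4]), np.float64(88.4)]
side (276, 210, 45, 21) 150.0 [array([507.1, 138.5]), array([131. ,  45.5]), np.float64(7.7)]
side (339, 198, 19, 22) 303.0 [array([661.5, 132.6]), array([109.4,  52.3]), np.float64(63.0)]
```

View pics/top1.png

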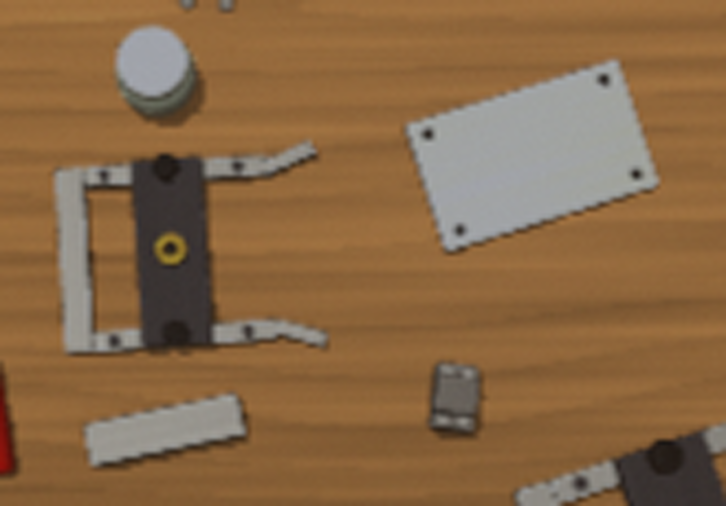

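The crop confirms it: the small grey jig has its bushing at crop (170,248) and its mouth facing right, towards -y. The plate measures 95×160 mm as it should. Next I'll measure the jig pose from the rail edges and bushing.

```bash
cat >> h.py <<'E'
def brass(n,box,im=None):
    im=manip.snapshot(n) if im is None else im
    h=cv2.cvtColor(im,cv2.COLOR_RGB2HSV); x0,y0,x1,y1=box; s=h[y0:y1,x0:x1].astype(int)
    m=(abs(s[...,0]-23)<7)&(s[...,1]>150)&(s[...,2]>110)
    v,u=np.nonzero(m); return u.mean()+x0,v.mean()+y0,len(u)
E
python3 - <<'E'
from h import *
im=manip.snapshot("top")
h=cv2.cvtColor(im,cv2.COLOR_RGB2HSV)
for n,b in(("top",(284,222,304,242)),("side",(295,215,322,233))):
    u,v,k=brass(n,b); print(n,u,v,k,[np.round(ray(n,(u,v),z)*1000,1) for z in(.0285,.0405)])
S=cv2.GaussianBlur(h[...,1],(1,1),0).astype(float)
def cross(u,v0,v1): # first transition wood->grey going v0->v1
    st=1 if v1>v0 else -1; th=70
    for v in range(v0,v1,st):
        a,b=S[v,u],S[v+st,u]
        if a>=th>b: return v+st*(a-th)/(a-b)
A=[];B=[]
for u in list(range(272,283))+list(range(304,311)):
    A.append((u,cross(u,206,222)));  B.append((u,cross(u,243,258)))
for nm,L in(("far outer",A),("near inner",B)):
    L=[l for l in L if l[1]]
    P=ray("top",L,.0155)*1000; f=np.polyfit(P[:,1],P[:,0],1); print(nm,f,np.std(P[:,0]-np.polyval(f,P[:,1])),len(L), np.round(P[:,0],0))
# stop left edge
L=[]
for v in range(218,252):
    for u in range(260,280):
        a,b=S[v,u],S[v,u+1]
        if a>=70>b: L.append((u+(a-70)/(a-b),v)); break
P=ray("top",L,.0155)*1000; f=np.polyfit(P[:,0],P[:,1],1); print("stop outer y=f(x)",f,np.std(P[:,1]-np.polyval(f,P[:,0])))
# relay and bar
for n,b,z in(("top",(345,255,372,276),.058),):
    m=(S<90).astype(np.uint8); k=np.zeros_like(m); k[b[1]:b[3],b[0]:b[2]]=m[b[1]:b[3],b[0]:b[2]]
    c=max(cv2.findContours(k,0,1)[0],key=cv2.contourArea); print("relay",rect(n,c,z),rect(n,c,0))
E
```

```text
top 293.39285714285717 231.25 28 [array([[507.7,  76.2,  28.5]]), array([[506.1,  75.6,  40.5]])]
side 307.8125 223.5625 32 [array([[514.5,  87.3,  28.5]]), array([[508.4,  72.5,  40.5]])]
far outer [-5.04112080e-02  5.76248574e+02] 0.37450948783013366 18 [570. 569. 569. 570. 570. 570. 570. 570. 570. 570. 571. 575. 575. 575.
 574. 574. 574. 575.]
near inner [-5.20216085e-02  4.58410031e+02] 0.2841983396713038 14 [452. 452. 452. 452. 452. 453. 452. 456. 456. 456. 456. 457. 457. 457.]
stop outer y=f(x) [4.79236548e-02 1.31513112e+02] 0.3551694667843028
relay ((397.4558410644531, -119.15559387207031), (30.202680587768555, 42.46416473388672), 88.43811798095703) ((401.3585205078125, -122.69789123535156), (31.211673736572266, 43.88274002075195), 88.43811798095703)
```

```bash
python3 -m jog '[[[27,-47,0,2.3],[27,-47,0,2.3],[27,-47,0,2.3],[27,-47,0,2.3],[27,-47,0,2.3],[27,-47,0,2.3],[27,-47,0,2.3],[27,-47,0,2.3]]]' 60 20; python3 -m jog '[[[27,-47,0,2.2],[27,-47,0,2.2],[27,-47,-20,2.2],[27,-47,-25,2.2],[27,-47,-30,2.2],[27,-47,-35,2.2],[27,-47,-35,2.2],[27,-47,-35,2.2]]]'
```

```text
t: 1.35
tcp_pos: [0.428, 0.2106, 0.405]
tool_rot: [0.715, 0.699, 0.0, 0.0]
force: [1.1, -0.0, -0.6]
finger_gap: 0.602
t: 2.35
tcp_pos: [0.6415, -0.1611, 0.2269]
tool_rot: [0.6, 0.8, 0.0, 0.0]
force: [0.5, -0.0, 0.3]
finger_gap: 0.598
```

```bash
python3 -m jog '[[[0,0,-12,0],[0,0,-12,0],[0,0,-12,0],[0,0,-4,0],[0,0,-2,0],[0,0,-1,0],[0,0,-1,0],[0,0,0,0]]]'; python3 - <<'E'
from h import *
im=manip.snapshot("side"); cr=cv2.resize(im[170:330,310:490],None,fx=4,fy=4,interpolation=cv2.INTER_CUBIC); cv2.imwrite("pics/s2.png",cr[:,:,::-1])
E
```

```text
t: 3.35
tcp_pos: [0.6407, -0.1594, 0.1842]
tool_rot: [0.6, 0.8, 0.0, 0.0]
force: [-0.5, 0.7, -0.4]
finger_gap: 0.604
```

View pics/s2.png

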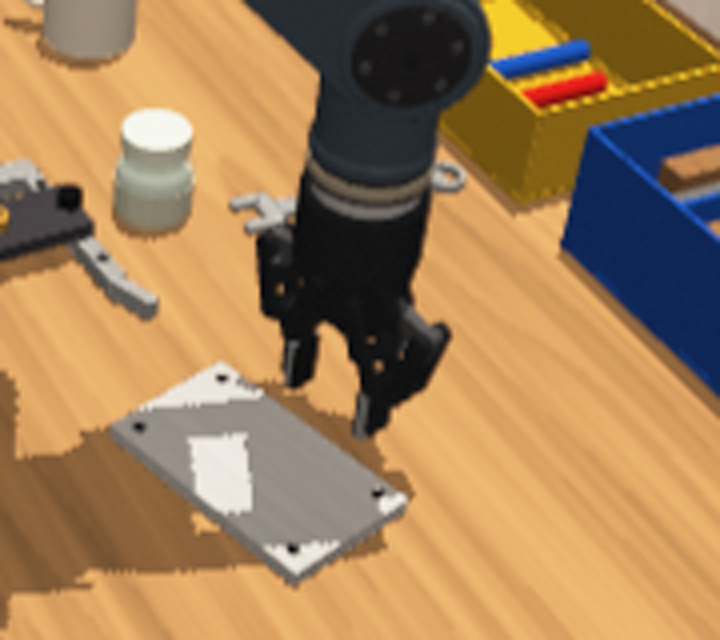

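The fingers are just off the plate's +x long edge, with tips at crop (295,385) and (365,435), and still above the bench. I'll creep down until I feel the bench.

```bash
python3 -m jog '[[[0,0,-1,0],[0,0,-1,0],[0,0,-1,0],[0,0,-1,0],[0,0,-1,0],[0,0,0,0],[0,0,0,0],[0,0,0,0]]]'; python3 -m jog '[[[0,0,-1,0],[0,0,-1,0],[0,0,-1,0],[0,0,-1,0],[0,0,-1,0],[0,0,0,0],[0,0,0,0],[0,0,0,0]]]'
```

```text
t: 4.4
tcp_pos: [0.6407, -0.1594, 0.179]
tool_rot: [0.6, 0.8, 0.0, 0.0]
force: [-0.0, 0.6, 0.1]
finger_gap: 0.598
t: 5.4
tcp_pos: [0.6407, -0.1594, 0.174]
tool_rot: [0.6, 0.8, 0.0, 0.0]
force: [0.0, 0.0, -0.1]
finger_gap: 0.604
```

```bash
python3 -m jog '[[[0,0,-1,0],[0,0,-1,0],[0,0,-1,0],[0,0,0,0],[0,0,0,0],[0,0,0,0],[0,0,0,0],[0,0,0,0]]]'; python3 - <<'E'
from h import *
im=manip.snapshot("side"); cr=cv2.resize(im[235:325,330:430],None,fx=6,fy=6,interpolation=cv2.INTER_CUBIC); cv2.imwrite("pics/s3.png",cr[:,:,::-1])
E
```

```text
t: 6.4
tcp_pos: [0.6407, -0.1594, 0.171]
tool_rot: [0.6, 0.8, 0.0, -0.0]
force: [0.5, 0.0, 0.5]
finger_gap: 0.595
```

View pics/s3.png

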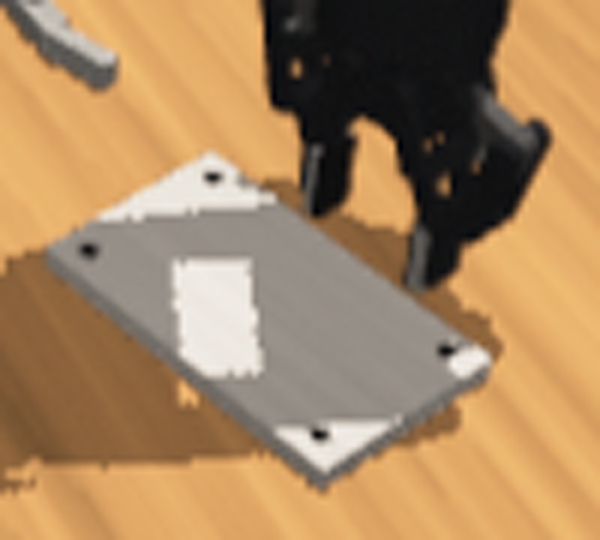

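```bash
python3 - <<'E'
from h import *
for z in(0,.005,.01,.015): print(z,np.round(ray("side",[(399.3,283),(383,270.8)],z)*1000,1).tolist())
E
```

```text
0 [[645.0, -189.1, 0.0], [629.7, -134.7, 0.0]]
0.005 [[641.7, -193.4, 5.0], [626.5, -139.3, 5.0]]
0.01 [[638.5, -197.7, 10.0], [623.3, -143.9, 10.0]]
0.015 [[635.2, -201.9, 15.0], [620.2, -148.5, 15.0]]
```

```bash
python3 -m jog '[[[-4,-1.2,0,0],[-4,-1.2,0,0],[-4,-1.2,0,0],[-3.9,-1,0,-1.1],[-3.9,-1,0,-1.1],[-3.9,-0.9,0,-1.1],[-3.9,-0.8,0,-1.1],[-3.9,-0.8,0,-1.1]]]';python3 -m jog '[[[-3.9,-0.7,0,-1.1],[-3.9,-0.7,0,-1.1],[-4,-0.6,0,-1.1],[-4,-0.5,0,-1.1],[-4,-0.4,0,-1.1],[-4,-0.4,0,-1.1],[-4,-0.3,0,-1.3],[0,0,0,0]]]'
cat >> h.py <<'E'
J=np.array([507.,74.7]); A=.0505
def jf(p): d=np.asarray(p)[:2]-J; c,s=np.cos(A),np.sin(A); return np.array([c*d[0]+s*d[1],-s*d[0]+c*d[1]])
E
python3 - <<'E'
from h import *
print(jf(manip.sense()["tcp_pos"]*1000))
for n,box in(("top",(310,185,420,265)),("side",(310,220,420,325))):
    im,cs=blobs(n,box,v=70,s=60,amin=300)
    for c in cs: r=rect(n,c,.012); print(n,cv2.boundingRect(c),r,jf(r[0]))
    x0,y0,x1,y1=box; cv2.imwrite(f"pics/{n}4.png",cv2.resize(im[y0:y1,x0:x1],None,fx=5,fy=5)[:,:,::-1])
E
```

```text
t: 7.45
tcp_pos: [0.609, -0.1676, 0.1711]
tool_rot: [0.638, 0.77, 0.0, 0.0]
force: [1.4, -0.6, 0.0]
finger_gap: 0.595
t: 8.45
tcp_pos: [0.5807, -0.171, 0.171]
tool_rot: [0.69, 0.724, -0.0, -0.001]
force: [0.6, -0.1, -0.2]
finger_gap: 0.599
[  61.25127227 -249.12871224]
top (338, 205, 56, 35) ((535.1358032226562, -148.91799926757812), (184.5763702392578, 38.99519348144531), 63.0933952331543) [  16.81202448 -224.75317318]
top (310, 189, 26, 24) ((604.9102172851562, -10.119300842285156), (92.88313293457031, 46.07337951660156), 64.09716796875) [ 93.50384174 -89.65353325]
side (321, 264, 67, 58) ((527.6212768554688, -179.29441833496094), (115.45756530761719, 166.11795043945312), 2.977318048477173) [   7.77372081 -254.71154444]
```

View pics/side4.png

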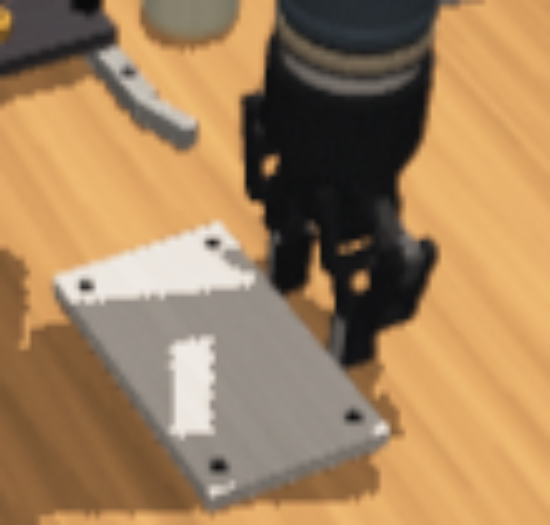

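The plate turned to about the jig's angle and moved in line, with corners at crop (58,275), (220,222), (390,428) and (210,495). I'll back off, swing around behind it and measure again.

```bash
python3 -m jog '[[[5,0,0,0],[10,0,0,0],[5,-2,20,-5],[0,-20,20,-10.5],[0,-35,10,-10.5],[0,-40,0,-10.5],[0,-40,0,-10.5],[0,-30,0,-10.5]]]';python3 -m jog '[[[-15,-10,0,-10.5],[-20,0,0,-10.5],[-20,0,0,-10.5],[-20,0,0,0],[0,0,0,0],[0,0,0,0],[0,0,0,0],[0,0,0,0]]]'
python3 - <<'E'
from h import *
print(jf(manip.sense()["tcp_pos"]*1000))
for n,box in(("top",(310,185,420,265)),("side",(310,220,420,325))):
    im,cs=blobs(n,box,v=70,s=60,amin=300)
    for c in cs: r=rect(n,c,.012); print(n,cv2.boundingRect(c),r,jf(r[0]))
    x0,y0,x1,y1=box; cv2.imwrite(f"pics/{n}5.png",cv2.resize(im[y0:y1,x0:x1],None,fx=5,fy=5)[:,:,::-1])
P=np.array([(58,275),(220,222),(390,428),(210,495)])/5+[310,220]
W=ray("side",P,.012)*1000; print(W.round(1),jf(W.mean(0)))
E
```

```text
t: 9.55
tcp_pos: [0.6019, -0.3399, 0.2212]
tool_rot: [0.954, 0.3, 0.0, 0.001]
force: [-0.6, -0.0, -0.1]
finger_gap: 0.601
t: 10.55
tcp_pos: [0.527, -0.348, 0.221]
tool_rot: [0.999, 0.034, 0.0, 0.0]
force: [-0.0, 0.2, -0.1]
finger_gap: 0.601
[  -1.35929337 -423.1603233 ]
top (363, 197, 38, 37) ((554.9771118164062, -197.0095672607422), (133.11544799804688, 49.95985412597656), 44.79676818847656) [  34.20044625 -273.78499169]
side (321, 264, 59, 58) ((519.9415283203125, -179.72415161132812), (100.35909271240234, 166.01626586914062), 3.073127269744873) [ 8.20705218e-02 -2.54753067e+02]
[[ 473.7 -101.2   12. ]
 [ 565.7  -96.6   12. ]
 [ 574.1 -254.3   12. ]
 [ 478.8 -259.2   12. ]] [   3.30166907 -253.02693863]
```

View pics/side5.png

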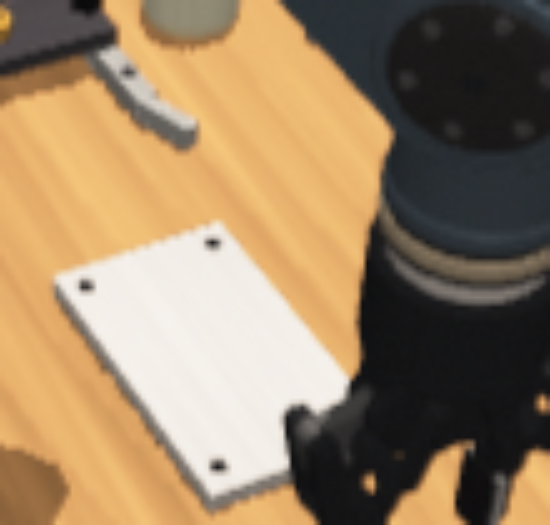

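```bash
python3 -m jog '[[[1,0,-14,-0.5],[1,0,-14,-0.5],[1,0,-12,0],[0,0,-6,0],[0,0,-4,0],[-0.8,15,0,0],[-0.8,15,0,0],[-0.8,15,0,0]]]';python3 -m jog '[[[-0.7,13,0,0],[-0.3,6,0,0],[-0.3,6,0,0],[-0.3,6,0,0],[-0.3,6,0,0],[-0.3,6,0,0],[-0.3,6,0,0],[-0.3,6,0,0]]]'
python3 - <<'E'
from h import *
print(jf(manip.sense()["tcp_pos"]*1000))
E
```

```text
t: 11.65
tcp_pos: [0.5268, -0.3015, 0.1713]
tool_rot: [1.0, 0.025, -0.0, -0.0]
force: [0.1, 1.1, -0.5]
finger_gap: 0.599
t: 12.65
tcp_pos: [0.5243, -0.2479, 0.171]
tool_rot: [1.0, 0.025, 0.0, 0.0]
force: [0.6, -2.0, -0.9]
finger_gap: 0.6
[   0.94324282 -323.0792562 ]
```

```bash
python3 -m jog '[[[-0.3,6,0,0],[-0.3,6,0,0],[-0.3,6,0,0],[-0.3,6,0,0],[-0.3,6,0,0],[-0.3,6,0,0],[-0.3,6,0,0],[0,0,0,0]]]'
python3 - <<'E'
from h import *
print(jf(manip.sense()["tcp_pos"]*1000))
a=manip.snapshot("top")[180:280,260:400]; b=manip.snapshot("side")[190:310,270:410]
v=np.vstack([cv2.resize(x,(700,int(700*x.shape[0]/x.shape[1])),interpolation=cv2.INTER_CUBIC) for x in(a,b)])
cv2.imwrite("pics/c6.png",cv2.resize(v,None,fx=.54,fy=.54)[:,:,::-1]); cv2.imwrite("pics/s6.png",cv2.resize(b,None,fx=5,fy=5)[:,:,::-1])
im,cs=blobs("side",(270,235,410,325),v=70,s=60,amin=300)
for c in cs: r=rect("side",c,.012); print(cv2.boundingRect(c),r,jf(r[0]))
E
```

```text
t: 13.65
tcp_pos: [0.5219, -0.2052, 0.171]
tool_rot: [1.0, 0.025, -0.0, -0.001]
force: [0.6, 0.1, 0.4]
finger_gap: 0.598
[   0.71353924 -280.33194511]
(310, 251, 36, 52) ((486.73638916015625, -104.18585968017578), (184.87147521972656, 89.69621276855469), 64.12740325927734) [ -29.26767438 -177.63492887]
```

View pics/s6.png

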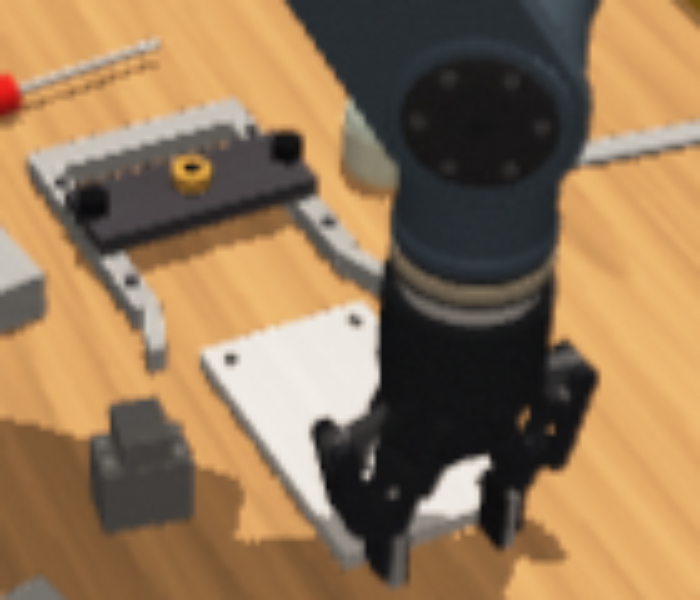

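The plate is square with the mouth and both fingers are on its trailing edge. Its leading corners are at crop (203,353) and (365,302), so I'll check its lateral position from those and keep pushing.

```bash
python3 - <<'E'
from h import *
P=np.array([(203,353),(365,302),(345,560)])/5+[270,190]
for w in ray("side",P,.012)*1000: print(jf(w))
b=brass("side",(295,215,322,233)); print(b,jf(ray("side",b[:2],.0405)[0]*1000))
# flare tips of the jig, side crop (155,355 inner bottom)
print(jf(ray("side",np.array((150,345))/5+[270,190],.0155)[0]*1000))
E
python3 -m jog '[[[-0.3,6,0,0],[-0.3,6,0,0],[-0.3,6,0,0],[-0.3,6,0,0],[-0.3,6,0,0],[-0.3,6,0,0],[-0.3,6,0,0],[-0.3,6,0,0]]]'
```

```text
[ -43.47621886 -113.78557582]
[  51.10108101 -113.51195287]
[ -46.5922381  -273.41506552]
(np.float64(307.775), np.float64(224.175), 40) [ 0.0170157  -4.70611876]
[ -67.07195771 -100.20659666]
t: 14.85
tcp_pos: [0.5197, -0.1577, 0.171]
tool_rot: [1.0, 0.025, 0.0, 0.0]
force: [1.1, -1.5, -0.0]
finger_gap: 0.604
```

```bash
python3 -m jog '[[[-0.4,6,0,0],[-0.4,6,0,0],[-0.4,6,0,0],[-0.4,6,0,0],[-0.4,6,0,0],[-0.4,6,0,0],[-0.4,6,0,0],[-0.4,6,0,0]]]'; python3 -m jog '[[[-0.3,6,0,0],[-0.3,6,0,0],[-0.3,6,0,0],[-0.3,6,0,0],[-0.3,6,0,0],[-0.3,6,0,0],[-0.3,6,0,0],[-0.3,6,0,0]]]'
python3 - <<'E'
from h import *
print(jf(manip.sense()["tcp_pos"]*1000))
b=manip.snapshot("side")[170:290,240:380]
cv2.imwrite("pics/s7.png",cv2.resize(b,None,fx=5,fy=5)[:,:,::-1])
E
```

```text
t: 15.85
tcp_pos: [0.5164, -0.1097, 0.171]
tool_rot: [1.0, 0.025, -0.0, -0.0]
force: [-0.5, -2.8, -0.5]
finger_gap: 0.604
t: 16.85
tcp_pos: [0.5141, -0.0617, 0.171]
tool_rot: [1.0, 0.025, 0.0, 0.0]
force: [0.3, -2.5, 0.7]
finger_gap: 0.603
[   0.16065385 -136.56951041]
```

View pics/s7.png

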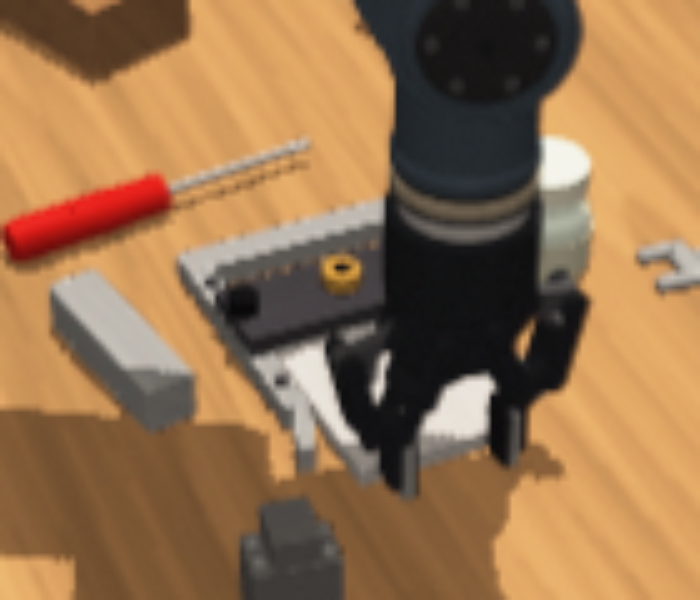

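The plate is under the bridge and straight between the rails, with about 25 mm to go. I'll slow down and watch the force.

```bash
python3 -m jog '[[[-0.2,5,0,0],[-0.2,5,0,0],[-0.2,4,0,0],[-0.1,2,0,0],[-0.1,2,0,0],[0,1,0,0],[0,0,0,0],[0,0,0,0]]]'; python3 -m jog '[[[0,1,0,0],[0,1,0,0],[0,1,0,0],[0,1,0,0],[0,0,0,0],[0,0,0,0],[0,0,0,0],[0,0,0,0]]]'
python3 -c "
from h import *
s=manip.sense();print(jf(s['tcp_pos']*1000),s['force'])"
```

```text
t: 17.9
tcp_pos: [0.5133, -0.043, 0.171]
tool_rot: [1.0, 0.025, -0.0, -0.0]
force: [1.0, -1.2, -0.0]
finger_gap: 0.596
t: 18.9
tcp_pos: [0.5133, -0.039, 0.171]
tool_rot: [1.0, 0.025, -0.0, -0.0]
force: [0.5, -2.1, 0.9]
finger_gap: 0.599
[   0.54021287 -113.8403813 ] [ 0.45672553 -2.05964169  0.93793562]
```

```bash
python3 -m jog '[[[0,0.7,0,0],[0,0.7,0,0],[0,0.6,0,0],[0,0,0,0],[0,0,0,0],[0,0,0,0],[0,0,0,0],[0,0,0,0]]]'; python3 -m jog '[[[0,0.5,0,0],[0,0.5,0,0],[0,0.5,0,0],[0,0.5,0,0],[0,0,0,0],[0,0,0,0],[0,0,0,0],[0,0,0,0]]]'; python3 -m jog '[[[0,0.5,0,0],[0,0.5,0,0],[0,0.5,0,0],[0,0.5,0,0],[0,0,0,0],[0,0,0,0],[0,0,0,0],[0,0,0,0]]]'
```

```text
t: 19.9
tcp_pos: [0.5133, -0.0371, 0.171]
tool_rot: [1.0, 0.025, -0.0, -0.0]
force: [0.5, -1.6, 0.1]
finger_gap: 0.604
t: 20.9
tcp_pos: [0.5133, -0.035, 0.171]
tool_rot: [1.0, 0.025, -0.0, -0.0]
force: [1.4, -0.8, -0.4]
finger_gap: 0.606
t: 21.9
tcp_pos: [0.5136, -0.0341, 0.171]
tool_rot: [1.0, 0.026, 0.0, 0.001]
force: [0.3, -8.3, -0.4]
finger_gap: 0.598
```

The stop is felt: the force jumped to 8.3 N at jig y ≈ -109, where about -111±3 was expected. One more nudge to seat it squarely.

```bash
python3 -m jog '[[[0,0.5,0,0],[0,0.5,0,0],[0,0,0,0],[0,0,0,0],[0,0,0,0],[0,0,0,0],[0,0,0,0],[0,0,0,0]]]';  python3 -m jog '[[[0,-2,0,0],[0,-3,0,0],[0,-10,0,0],[0,-15,0,0],[0,-30,10,0],[0,-40,30,0],[0,-40,30,0],[0,-40,30,0]]]'; python3 -m jog '[[[0,-40,20,0],[0,-40,20,0],[0,-40,0,0],[0,-40,0,0],[0,-40,0,0],[0,0,0,0],[0,0,0,0],[0,0,0,0]]]'
python3 - <<'E'
from h import *
a=manip.snapshot("top")[195:270,255:355]; b=manip.snapshot("side")[195:275,265:365]
v=np.vstack([a,b]); 
cv2.imwrite("pics/s8.png",cv2.resize(v,None,fx=3.8,fy=3.8,interpolation=cv2.INTER_CUBIC)[:,:,::-1])
E
```

```text
t: 22.9
tcp_pos: [0.5137, -0.0339, 0.1711]
tool_rot: [1.0, 0.026, 0.001, 0.001]
force: [-1.9, -12.2, -0.3]
finger_gap: 0.598
t: 23.9
tcp_pos: [0.5128, -0.2141, 0.2719]
tool_rot: [1.0, 0.024, -0.0, -0.0]
force: [0.4, -0.8, -0.1]
finger_gap: 0.597
t: 24.9
tcp_pos: [0.5131, -0.411, 0.3108]
tool_rot: [1.0, 0.025, -0.0, -0.001]
force: [0.7, 0.3, -0.4]
finger_gap: 0.598
```

View pics/s8.png

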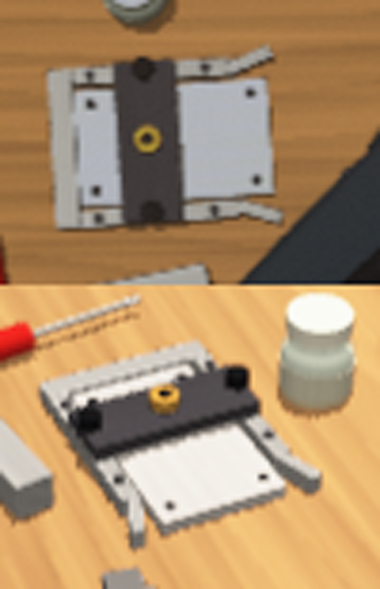

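The plate sits between the rails against the stop; in the top crop its trailing corners are at (268,80) and (274,193), and no gap shows at the stop near (76,90). Final numeric check of the trailing edge and angle.

```bash
python3 - <<'E'
from h import *
J[:]=[506.3,75.3]
im=manip.snapshot("top"); S=cv2.cvtColor(im,cv2.COLOR_RGB2HSV)[...,1].astype(float)
L=[]
for v in range(219,243):
    for u in range(334,318,-1):
        a,b=S[v,u],S[v,u-1]
        if a>=70>b: L.append((u-(a-70)/(a-b),v)); break
P=np.array([jf(p) for p in ray("top",L,.012)*1000]); f=np.polyfit(P[:,0],P[:,1],1)
print("trailing y, slope",P[:,1].mean(),f, "x range",P[:,0].min(),P[:,0].max(),P[:,1].std())
T=np.array([(268,80),(274,193)])/3.8+[255,195]; print([jf(p) for p in ray("top",T,.012)*1000])
E
```

```text
trailing y, slope -99.73939341457573 [-6.67839728e-03 -9.97465564e+01] x range -37.28772741639108 35.297493790887316 0.40293769322356093
[array([  44.503177  , -101.95441568]), array([ -49.27178037, -100.31211537])]
```

Trailing edge is at y = -99.7 mm (target -100) and square to within 0.007 rad, so I'm handing in.

```bash
python3 -c "
from station import manip; print(manip.sign_off(), manip.sense()['t'])"
```

```text
the job is handed in; nothing more can be done
the job is handed in; nothing more can be done
```

The plate is home against the stop in the small grey jig, and I handed the job in at about 25 s of the 54 s allowed. No verdict was reported.

I pushed it sideways with two fingers on its +x long edge to line it up and turn it square. Then I pushed it from its trailing edge, in through the mouth and under the bridge, until the stop showed as a rise in force to 8–12 N. After that I backed the arm well clear.

| Last check | Measured | Wanted |
|---|---|---|
| Trailing edge, jig y | -99.7 mm | -100 mm (-103.5 to -95) |
| Angle to the jig | 0.007 rad | below 0.05 rad |
| Sideways offset, jig x (hand-picked corners) | about -2 mm | within ±7 mm |

- **Camera disagreement:** the two cameras differed by 2–3 mm in absolute position, so I made the last check in the top camera's own frame. Hand-picked corners there put the trailing edge at -100.3 and -102.0 mm, against -99.7 mm from the edge fit.
- **Other things on the bench:** the last crops show the jar, and parts of the bar and screwdriver, with nothing seen to have shifted. I did not measure any of them again, and I did not look at the mug, wrench or carton after the pushing.

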